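# Ratchet the bench clamp down onto a casting

## Robot

A 6-joint arm with a two-finger parallel gripper is mounted at the origin on the work surface. World frame = base frame: x ahead of the robot, y to its left, z up, the work surface at z = 0. Lengths are in mm, angles in degrees, forces in N, time in s.
With the tool pointing down it reaches from about 250 to 850 mm from the base axis. Payload 12.5 kg.
Tool frame: the origin (TCP) lies on the centre line of the jaws, within the pads' length; the fingertips stand 8 mm ahead of it and the grasp point (between the pads) lies 11 mm behind it; z points along the fingers, y is the line along which they close (so a half turn about z gives the same grasp; the last joint's range is limited). The gripper opens to 93 mm and grips with 3 to 60 N. Pads are 15 mm wide; open, the fingers measure 128 mm over their backs; the gripper's body (75 mm by 188 mm) begins 65 mm behind the grasp point.
Start: joints at [-73.029, 20.094, 94.641, -0, 65.266, -4.847], TCP at [204.433, -510.58, 226.633] pointing down, gripper open.
Joint ranges: [-157.81, 157.81], [-45, 120.19], [0.68, 151.7], [-89.99, 269.99], [4.06, 180], [-164.3, 164.3]. Speed limits (degrees/s): [127.2, 127.2, 159.86, 180, 180, 180].

## Interface

Orientations are given as a 3x3 rotation matrix whose columns are the frame's x, y, z axes.
In Python, from cell import ctrl gives the robot as it stands.
- The arm moves only by the tool move_arm, never from a script. Its argument "moves" is a list of rows, each a list of 3 entries, a list of its own where there are three numbers: the shift along the tool's x, y, z scaled (see below), then the turn, a rotation vector about the tool's x, y, z scaled (see below), then the opening, from 0 (shut) to 1 (fully open). A call has 1 to 10 rows; each row is the pose to reach, as a shift and turn from the pose commanded when the call began, along the tool's axes at that moment, turning the shorter way round; what a row does not reach only later rows make up. The controller multiplies each number of a shift by 750 mm and each number of a turn by pi rad. A row lasts 1/12 s, in which the tool goes at most 41.7 mm and 7.16 degrees, less where a joint would pass 70% of its speed; a pose out of reach is approached as far as the arm can. A call with a number of a shift or a turn outside -1 to 1 is refused whole. A call with a gripper value outside its range is refused whole. The fingers move at their own pace and stop on an object; "grip_force" is the grip in N (left out, the last holds). Time passes only in rows, so rows that repeat a pose let the fingers close. It gives the time, the measured TCP pose, the force, the opening and the grip force at its end, in the units of the state.
- ctrl.read_state(): the state, without advancing time (a new reading comes with each control period).
- ctrl.snapshot(name): name is "scene" or "side" or "wrist"; returns the picture (400x640x3 uint8, blue, green, red); there is no depth.
- ctrl.get_calibration(name): a dict with "camera_matrix" (3x3 intrinsics, pixels), "k1" (the pictures are not rectified: a ray, as slopes to the right and down, at radius r is drawn at 1 + k1 r^2 times it, then the intrinsics apply), "world_from_camera" (4x4, takes a point from camera to world coordinates). Camera axes: x right, y up, looking along -z (the intrinsics and any distortion apply to the point x, -y, -z); pixel columns grow to the right and rows downward; lengths in mm; the calibration is good to about 2 mm. A picture is of the moment at which its call begins: read the wrist's pose just before it. get_calibration takes no time and is no camera call; for the wrist camera it gives the pose at the moment of the call.
- ctrl.job_done(): hands the job in; it is judged then, once.
The state is a dict: "clock": time; "qpos": joint angles; "qvel": joint speeds; "effort": joint torques, N m; "position": TCP position; "tcp_rot": TCP orientation; "wrist_force": force on the tool from outside, world axes, zero at the start; "moment": the same for the moment, N m; "opening": finger opening in mm; "grip_force": force on a finger pad.
Only numpy, scipy, OpenCV 4.12 (cv2) and the standard library are available. Lean on these libraries where they do the work, as an engineer would, in place of code of your own. Each camera call takes 0.05 s, during which the arm holds its last target. There are 200 camera calls.

## Task

Tighten the red-handled ratchet clamp fully down onto the aluminium casting: swing its lever back and forth between its yellow stops, clockwise seen from above to tighten, until the screw is fully home and the pad sits on the casting, then let go. Leave the blue-handled clamp, which is already tight, alone.

Things in the scene. Friction and masses are not known exactly. Their poses are not given: they have to be found in the camera images.
- red_clamp: Fixed clamp: steel base 180 x 200 x 18 mm, grey columns and bridge (along own y, top 118 mm high), an upright screw with nut and spindle up to 190 mm, a pad below over a grey aluminium casting. Origin: on the bench, on the screw's axis; z up. A red lever (bar top 148 mm) turns on that axis, along own -x when mid-way, +-0.70 rad between yellow pins (150 mm high, 65 mm from the axis).
- red_screw (a joint): Turn of the red clamp's screw, rad; grows clockwise from above as it tightens. Starts at 0 to 0.5; 2.6 is fully home at a firm stop, the pad (down 5 mm per rad) on the casting. A white pointer on the nut shows it, along own -x at 0. The lever drives it clockwise (lever end moving to own +y) after up to 0.45 rad of free play; swung back, it slips and the screw stays.
- red_grip (a point): Centre of the red lever's upright grip: round, 24 mm in diameter, standing on the end of the lever from 148 to 203 mm above the bench; this point is 180 mm above the bench and 140 mm from the screw's axis. About 5 N here, sideways, drives the screw; the lever stays where it is left. Fingers can straddle the grip from above, loosely.
- blue_grip (a point): The same point on the lever of the blue clamp, which has the same size and build but holds a wooden pattern with a yellow boss. It is already tight: leave it alone.

How it is judged:
By the outcome, as a careful person would: the job done as asked, in the order asked, and still so for the second after the job is handed in, with the robot touching nothing.
It also fails if it takes over 51 s, if anything falls off the work surface, if the arm or the gripper's body presses on something with over 40 N, if the wrist force passes 120 N, or if a joint passes its speed limit or range.

## Working session

There is one attempt and no reset: what is moved stays moved. The work goes in short steps, Python scripts to look and compute and a tool call to move; the robot and the scene stay as the last step left them, time stands still between calls to the robot, and variables do not carry over. Pictures are saved under pics/ and viewed, at most 10 in all, crops included, and the job is handed in when it is done.

Besides the shell and the picture viewer there is one more tool, called after ">>>" as name([rows], argument=value, ...), one row to a line, values as JSON. move_arm: Moves the arm, as the interface text tells. Its arguments: {"type":"object","properties":{"moves":{"type":"array","items":{"type":"array"}},"grip_force":{"type":"number"}},"required":["moves"]}

```bash
mkdir -p pics; python3 - <<'E'
from cell import ctrl
import cv2
s=ctrl.read_state();print(s['clock'],s['position'],s['tcp_rot'],s['opening'])
for n in("scene","side"):
    cv2.imwrite(f"pics/{n}0.png",ctrl.snapshot(n)); c=ctrl.get_calibration(n);print(n,c)
E
```

```text
0.0 [ 204.35065057 -510.2586667   226.08788446] [[ 9.28368447e-01  3.71661022e-01 -3.34813984e-04]
 [ 3.71661154e-01 -9.28367737e-01  1.15361806e-03]
 [ 1.17924368e-04 -1.19541996e-03 -9.99999279e-01]] 93.33660873244472
scene {'camera_matrix': array([[492.38466551,   0.        , 316.87424599],
       [  0.        , 492.38466551, 193.94139047],
       [  0.        ,   0.        ,   1.        ]]), 'k1': 0.0107502118935675, 'world_from_camera': array([[ 4.86001085e-01, -5.93842952e-01,  6.41212519e-01,
         1.11235090e+03],
       [ 8.73954997e-01,  3.28241754e-01, -3.58413190e-01,
        -3.36414770e+02],
       [ 2.36842519e-03,  7.34580084e-01,  6.78517864e-01,
         7.27262705e+02],
       [ 0.00000000e+00,  0.00000000e+00,  0.00000000e+00,
         1.00000000e+00]])}
side {'camera_matrix': array([[448.57092224,   0.        , 316.81067598],
       [  0.        , 448.57092224, 202.61675785],
       [  0.        ,   0.        ,   1.        ]]), 'k1': -0.10924570463410442, 'world_from_camera': array([[-5.38106174e-01, -6.15242969e-01,  5.76123107e-01,
         1.03503588e+03],
       [ 8.42805291e-01, -4.01667272e-01,  3.58249415e-01,
         2.89129702e+02],
       [ 1.09993625e-02,  6.78335825e-01,  7.34669669e-01,
         7.39612878e+02],
       [ 0.00000000e+00,  0.00000000e+00,  0.00000000e+00,
         1.00000000e+00]])}
```

View pics/scene0.png

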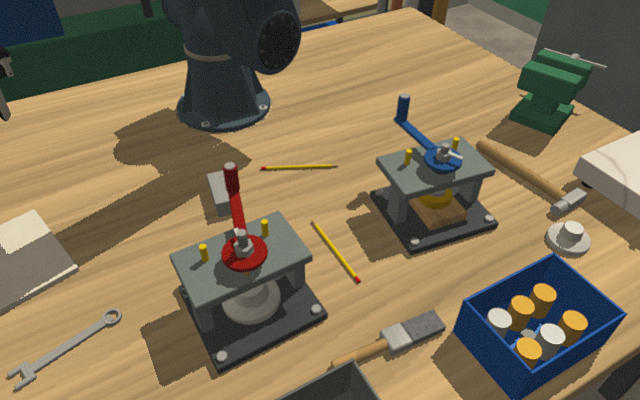

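View pics/side0.png

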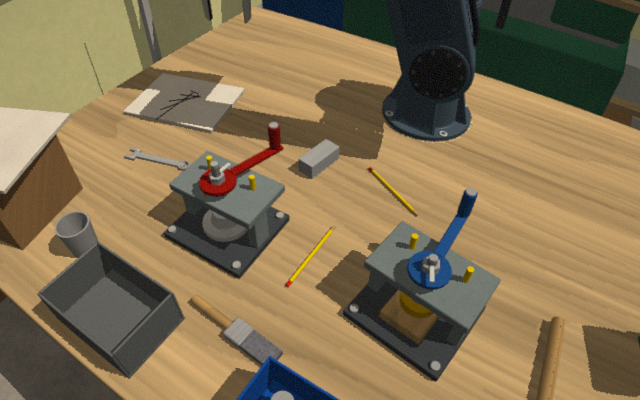

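The red clamp is at about (245,250) in the scene view and (218,180) in the side view. Its lever points toward the robot, with the grip at (231,180) and (274,135). I'll enlarge both crops.

```bash
python3 - <<'E'
import cv2,numpy as np
a=cv2.imread("pics/scene0.png")[150:300,160:320];b=cv2.imread("pics/side0.png")[110:260,150:310]
f=lambda i:cv2.resize(i,(800,750),interpolation=cv2.INTER_CUBIC)[:600]
cv2.imwrite("pics/sc.png",f(a));cv2.imwrite("pics/sd.png",f(b))
E
```

```text
(no output)
```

View pics/sc.png

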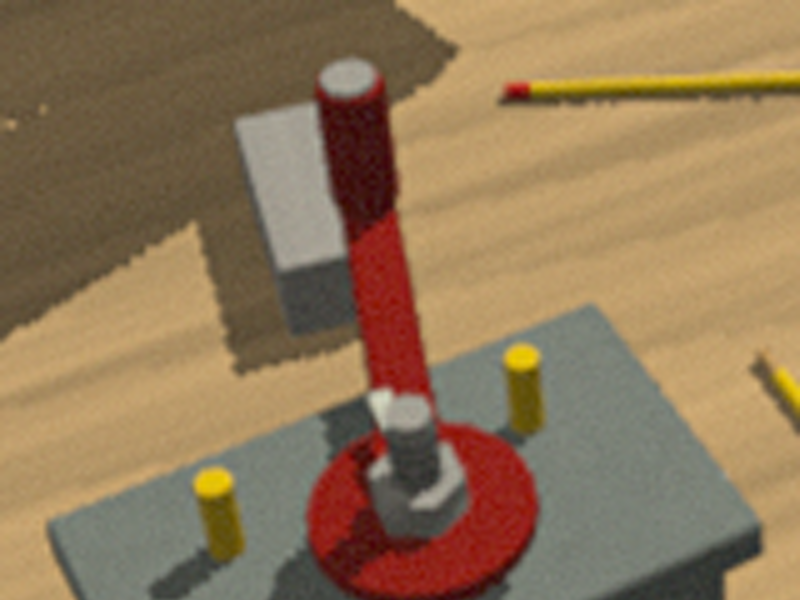

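View pics/sd.png

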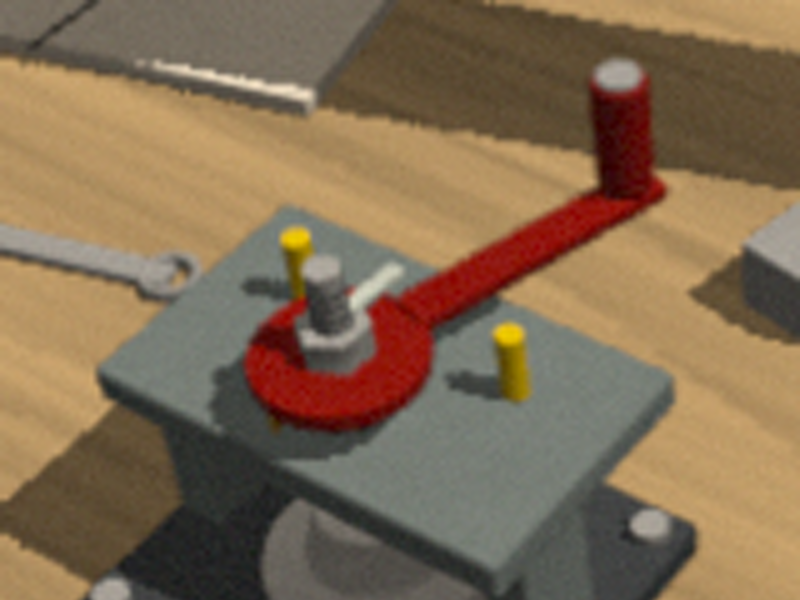

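Scene crop: grip top (350,78), screw top (410,408), pin tops (215,480) and (523,355), pointer tip (380,397). Side crop: grip top (617,75), screw top (322,268), pin tops (296,238) and (510,334), pointer tip (400,270).

```bash
cat >h.py <<'E'
import numpy as np,cv2
from cell import ctrl
def ray(n,p):
    c=ctrl.get_calibration(n);K=c["camera_matrix"];T=c["world_from_camera"]
    u=(np.array(p,float)-K[:2,2])/K[0,0];d=u.copy()
    for _ in range(20):d=u/(1+c["k1"]*d@d)
    v=T[:3,:3]@np.array([d[0],-d[1],-1]);return T[:3,3],v/np.linalg.norm(v)
def atz(n,p,z):
    o,v=ray(n,p);return o+v*(z-o[2])/v[2]
def tri(p,q,n1="scene",n2="side"):
    A=0;b=0
    for n,x in((n1,p),(n2,q)):
        o,v=ray(n,x);M=np.eye(3)-np.outer(v,v);A=A+M;b=b+M@o
    return np.linalg.solve(A,b)
E
python3 - <<'E'
from h import *
np.set_printoptions(precision=1,suppress=True)
for k,p,q,z in[("grip",(350,78),(617,75),203),("screw",(410,408),(322,268),190),("pinA",(215,480),(296,238),150),("pinB",(523,355),(510,334),150),("ptr",(380,397),(400,270),165)]:
    p=np.array(p)/5-.4+[160,150];q=np.array(q)/5-.4+[150,110]
    print(k,atz("scene",p,z),atz("side",q,z),tri(p,q))
E
```

```text
grip [ 484.3 -152.8  203. ] [ 486.6 -155.2  203. ] [ 488.1 -153.8  205.3]
screw [ 621.8 -190.1  190. ] [ 624.1 -188.3  190. ] [ 622.1 -189.9  188.9]
pinA [ 584.3 -243.8  150. ] [ 586.4 -243.6  150. ] [ 585.7 -243.9  150.4]
pinB [ 581.3 -137.8  150. ] [ 583.2 -138.1  150. ] [ 582.7 -138.1  150.5]
ptr [ 590.1 -189.7  165. ] [ 590.  -184.2  165. ] [ 585.8 -188.4  160. ]
```

Axis is about (622,-190), clamp yaw about 1.7°, lever at about +0.28 rad, pointer at about 0.1 rad. Radius and heights agree with the data given. Moving above the grip.

>>> move_arm([
  [[0.04,-0.023,0],[0,0,0.01],0.6],
  [[0.09,-0.052,0],[0,0,0.02],0.6],
  [[0.14,-0.081,0],[0,0,0.03],0.6],
  [[0.19,-0.109,0],[0,0,0.04],0.6],
  [[0.24,-0.138,0],[0,0,0.05],0.6],
  [[0.29,-0.167,0],[0,0,0.062],0.6],
  [[0.34,-0.196,0],[0,0,0.075],0.6],
  [[0.38,-0.219,0],[0,0,0.087],0.6],
  [[0.42,-0.242,0],[0,0,0.1],0.6],
  [[0.45,-0.259,0],[0,0,0.112],0.6],
])

```text
clock: 0.93
position: [446.8, -202.2, 226.6]
tcp_rot: [[1.0, 0.028, 0.0], [0.028, -1.0, 0.0], [0.0, -0.0, -1.0]]
wrist_force: [0.3, -1.4, -0.8]
opening: 55.5
grip_force: 0.0
```

>>> move_arm([
  [[0.018,-0.022,0],[0,0,0],0.6],
  [[0.036,-0.044,0],[0,0,0],0.6],
  [[0.055,-0.066,0],[0,0,0],0.6],
  [[0.055,-0.066,0],[0,0,0],0.6],
  [[0.055,-0.066,0],[0,0,0],0.6],
])

```text
clock: 1.35
position: [485.4, -153.6, 226.3]
tcp_rot: [[1.0, 0.031, -0.001], [0.031, -1.0, 0.0], [-0.001, -0.0, -1.0]]
wrist_force: [-1.0, -0.2, 0.1]
opening: 55.7
grip_force: 0.0
```

```bash
python3 - <<'E'
from h import *
s=ctrl.read_state();print(s['position'],s['wrist_force'])
c=ctrl.get_calibration("wrist")
w=ctrl.snapshot("wrist");sc=ctrl.snapshot("scene")[110:230,160:320]
cv2.imwrite("pics/w1.png",np.vstack([w[:, :],cv2.resize(sc,(640,480))])[:880] if 0 else w)
T=c["world_from_camera"];K=c["camera_matrix"]
print(T,K)
for z in(148,203):
    p=T[:3,:3].T@(np.array([485.5,-154,z])-T[:3,3]);u=np.array([p[0],-p[1]])/-p[2];u*=1+c["k1"]*u@u;print(z,K[0,0]*u+K[:2,2])
E
```

```text
[ 485.42921698 -153.59390568  226.30721982] [-0.95036637 -0.17761104  0.07020099]
[[ 2.92552488e-02  9.69105956e-01  2.44903605e-01  5.52586415e+02]
 [-9.99571973e-01  2.83739905e-02  7.12657373e-03 -1.51239812e+02]
 [-4.24875137e-05 -2.45007270e-01  9.69521241e-01  3.84957791e+02]
 [ 0.00000000e+00  0.00000000e+00  0.00000000e+00  1.00000000e+00]] [[340.84464832   0.         318.72168185]
 [  0.         340.84464832 196.82308003]
 [  0.           0.           1.        ]]
148 [319.83819149 206.56401204]
203 [320.1424845  233.06493609]
```

View pics/w1.png

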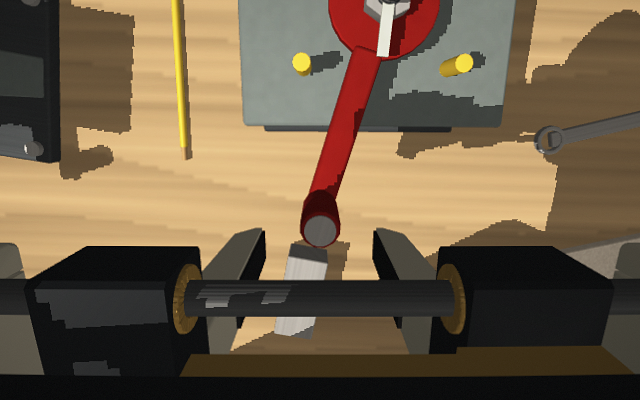

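The grip top is at (320,231), and I predicted (320,233), so it is centred between the fingers. The pointer is about 0.1 rad from own -x. Descending and closing to a loose straddle.

>>> move_arm([
  [[0,0,0.02],[0,0,0],0.55],
  [[0,0,0.04],[0,0,0],0.5],
  [[0,0,0.06],[0,0,0],0.45],
  [[0,0,0.077],[0,0,0],0.4],
  [[0,0,0.077],[0,0,0],0.33],
  [[0,0,0.077],[0,0,0],0.33],
  [[0,0,0.077],[0,0,0],0.33],
])

```text
clock: 2.03
position: [485.5, -154.7, 169.7]
tcp_rot: [[1.0, 0.028, 0.001], [0.028, -1.0, -0.0], [0.001, 0.0, -1.0]]
wrist_force: [0.5, 0.6, 0.2]
opening: 30.9
grip_force: 0.0
```

>>> move_arm([
  [[-0.002,0.016,0],[0,0,0],0.33],
  [[-0.005,0.035,0],[0,0,0],0.33],
  [[-0.006,0.053,0],[0,0,0],0.33],
  [[-0.005,0.072,0],[0,0,0],0.33],
  [[-0.002,0.09,0],[0,0,0],0.33],
  [[0.003,0.109,0],[0,0,0],0.33],
  [[0.009,0.126,0],[0,0,0],0.33],
  [[0.022,0.15,0],[0,0,0],0.33],
  [[0.032,0.166,0],[0,0,0],0.33],
  [[0.032,0.166,0],[0,0,0],0.33],
])

```text
clock: 2.87
position: [514.1, -280.8, 168.9]
tcp_rot: [[1.0, 0.027, 0.001], [0.027, -1.0, -0.001], [0.001, 0.001, -1.0]]
wrist_force: [-0.4, -0.3, -0.9]
opening: 30.9
grip_force: 0.0
```

>>> move_arm([
  [[0.003,0.004,0],[0,0,0],0.33],
  [[0.006,0.007,0],[0,0,0],0.33],
  [[0.006,0.007,0],[0,0,0],0.33],
])

```text
clock: 3.12
position: [517.8, -283.0, 168.9]
tcp_rot: [[1.0, 0.029, 0.0], [0.029, -1.0, -0.0], [0.0, 0.0, -1.0]]
wrist_force: [-0.4, -0.7, 0.4]
opening: 30.6
grip_force: 0.0
```

```bash
python3 - <<'E'
from h import *
s=ctrl.read_state();print(s['position'],s['wrist_force'])
a=ctrl.snapshot("side")[80:230,150:310]
cv2.imwrite("pics/sd2.png",cv2.resize(a,(640,600),interpolation=cv2.INTER_CUBIC))
E
```

```text
[ 517.75569443 -283.04650704  168.92199318] [-0.42569956 -0.71952944  0.3770224 ]
```

View pics/sd2.png

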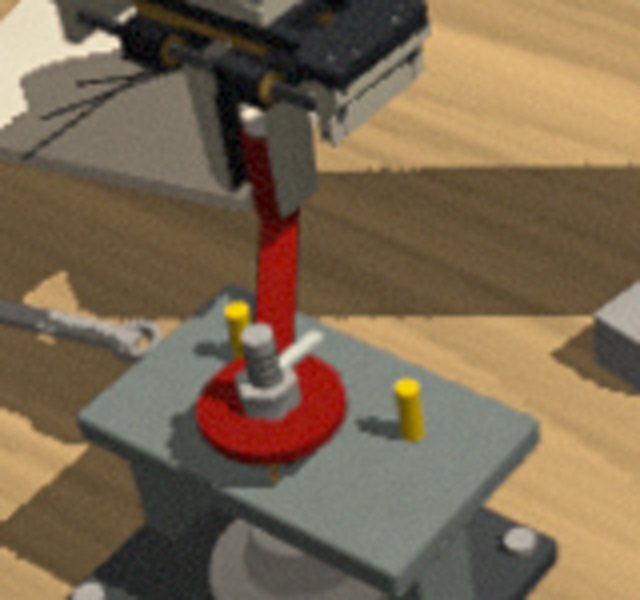

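The lever follows the gripper and sits near its back stop; pointer tip is at (320,337) in the crop, unchanged. First tightening stroke.

>>> move_arm([
  [[-0.017,-0.023,0],[0,0,0],0.33],
  [[-0.029,-0.048,0],[0,0,0],0.33],
  [[-0.038,-0.074,0],[0,0,0],0.33],
  [[-0.043,-0.102,0],[0,0,0],0.33],
  [[-0.044,-0.13,0],[0,0,0],0.33],
  [[-0.04,-0.157,0],[0,0,0],0.33],
  [[-0.033,-0.184,0],[0,0,0],0.33],
  [[-0.021,-0.21,0],[0,0,0],0.33],
  [[-0.012,-0.226,0],[0,0,0],0.33],
  [[-0.005,-0.235,0],[0,0,0],0.33],
])

```text
clock: 4.0
position: [508.6, -105.7, 169.1]
tcp_rot: [[1.0, 0.03, -0.001], [0.03, -1.0, -0.001], [-0.001, 0.001, -1.0]]
wrist_force: [-2.1, -3.7, 0.3]
opening: 30.7
grip_force: 2.0
```

>>> move_arm([
  [[0.003,-0.004,0],[0,0,0],0.33],
  [[0.006,-0.007,0],[0,0,0],0.33],
  [[0.006,-0.007,0],[0,0,0],0.33],
])

```text
clock: 4.25
position: [513.2, -101.7, 168.9]
tcp_rot: [[1.0, 0.029, 0.0], [0.029, -1.0, -0.0], [0.0, 0.0, -1.0]]
wrist_force: [-0.9, -2.4, 0.7]
opening: 30.4
grip_force: 1.0
```

>>> move_arm([
  [[-0.017,0.023,0],[0,0,0],0.33],
  [[-0.029,0.048,0],[0,0,0],0.33],
  [[-0.038,0.074,0],[0,0,0],0.33],
  [[-0.043,0.102,0],[0,0,0],0.33],
  [[-0.044,0.13,0],[0,0,0],0.33],
  [[-0.04,0.157,0],[0,0,0],0.33],
  [[-0.033,0.184,0],[0,0,0],0.33],
  [[-0.021,0.21,0],[0,0,0],0.33],
  [[-0.012,0.226,0],[0,0,0],0.33],
  [[-0.005,0.235,0],[0,0,0],0.33],
])

```text
clock: 5.08
position: [514.6, -279.4, 168.7]
tcp_rot: [[1.0, 0.027, 0.0], [0.027, -1.0, 0.001], [0.0, -0.001, -1.0]]
wrist_force: [-1.1, 1.6, 0.3]
opening: 30.9
grip_force: 0.7
```

>>> move_arm([
  [[0.003,0.004,0],[0,0,0],0.33],
  [[0.006,0.008,0],[0,0,0],0.33],
  [[0.006,0.008,0],[0,0,0],0.33],
])

```text
clock: 5.33
position: [519.3, -283.6, 168.8]
tcp_rot: [[1.0, 0.029, 0.0], [0.029, -1.0, 0.0], [0.0, -0.0, -1.0]]
wrist_force: [0.6, 0.5, -0.8]
opening: 30.6
grip_force: 0.0
```

```bash
python3 - <<'E'
from h import *
s=ctrl.read_state();print(s['position'],s['wrist_force'])
a=ctrl.snapshot("side")[80:230,150:310]
cv2.imwrite("pics/sd3.png",cv2.resize(a,(640,600),interpolation=cv2.INTER_CUBIC))
E
```

```text
[ 519.30423982 -283.648672    168.8185455 ] [ 0.61252249  0.46688885 -0.80114448]
```

View pics/sd3.png

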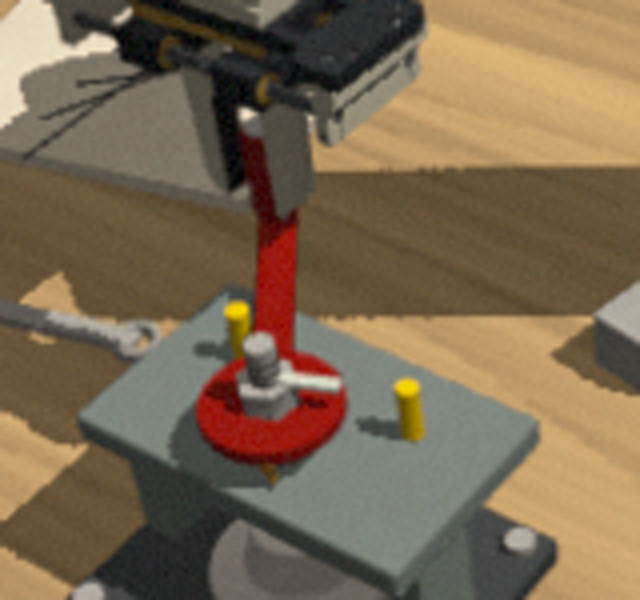

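The pointer has turned clockwise, with its tip now at crop (340,383). Second stroke and return.

>>> move_arm([
  [[-0.017,-0.023,0],[0,0,0],0.33],
  [[-0.029,-0.048,0],[0,0,0],0.33],
  [[-0.038,-0.074,0],[0,0,0],0.33],
  [[-0.043,-0.102,0],[0,0,0],0.33],
  [[-0.044,-0.13,0],[0,0,0],0.33],
  [[-0.04,-0.157,0],[0,0,0],0.33],
  [[-0.033,-0.184,0],[0,0,0],0.33],
  [[-0.021,-0.21,0],[0,0,0],0.33],
  [[-0.012,-0.226,0],[0,0,0],0.33],
  [[-0.005,-0.235,0],[0,0,0],0.33],
])

```text
clock: 6.22
position: [510.1, -106.4, 169.1]
tcp_rot: [[1.0, 0.031, -0.0], [0.031, -1.0, -0.001], [-0.0, 0.001, -1.0]]
wrist_force: [-2.3, -3.8, 0.3]
opening: 30.9
grip_force: 2.0
```

>>> move_arm([
  [[0.003,-0.005,0],[0,0,0],0.33],
  [[0.006,-0.009,0],[0,0,0],0.33],
  [[0.006,-0.009,0],[0,0,0],0.33],
])

```text
clock: 6.47
position: [514.7, -100.7, 169.0]
tcp_rot: [[1.0, 0.029, 0.0], [0.029, -1.0, -0.0], [0.0, 0.0, -1.0]]
wrist_force: [-1.3, -2.4, 0.6]
opening: 30.9
grip_force: 1.0
```

>>> move_arm([
  [[-0.017,0.023,0],[0,0,0],0.33],
  [[-0.029,0.048,0],[0,0,0],0.33],
  [[-0.038,0.074,0],[0,0,0],0.33],
  [[-0.043,0.102,0],[0,0,0],0.33],
  [[-0.044,0.13,0],[0,0,0],0.33],
  [[-0.04,0.157,0],[0,0,0],0.33],
  [[-0.033,0.184,0],[0,0,0],0.33],
  [[-0.021,0.21,0],[0,0,0],0.33],
  [[-0.012,0.226,0],[0,0,0],0.33],
  [[-0.005,0.235,0],[0,0,0],0.33],
])

```text
clock: 7.3
position: [516.1, -278.5, 168.7]
tcp_rot: [[1.0, 0.027, 0.0], [0.027, -1.0, 0.001], [0.0, -0.001, -1.0]]
wrist_force: [-1.0, 1.5, 0.6]
opening: 30.8
grip_force: 0.7
```

>>> move_arm([
  [[0.003,0.004,0],[0,0,0],0.33],
  [[0.006,0.008,0],[0,0,0],0.33],
  [[0.006,0.008,0],[0,0,0],0.33],
])

```text
clock: 7.55
position: [520.8, -282.9, 168.8]
tcp_rot: [[1.0, 0.029, 0.0], [0.029, -1.0, 0.0], [0.0, -0.0, -1.0]]
wrist_force: [0.2, -1.0, 0.7]
opening: 30.6
grip_force: 0.0
```

```bash
python3 - <<'E'
from h import *
s=ctrl.read_state();print(s['position'],s['wrist_force'])
a=ctrl.snapshot("side")[80:230,150:310]
cv2.imwrite("pics/sd4.png",cv2.resize(a,(640,600),interpolation=cv2.INTER_CUBIC))
E
```

```text
[ 520.76641833 -282.85445779  168.8076663 ] [ 0.21922792 -0.96776476  0.69420632]
```

View pics/sd4.png

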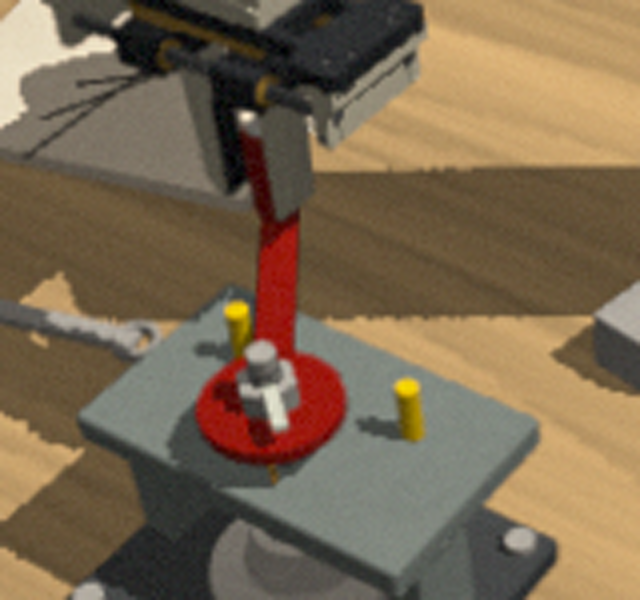

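The pointer tip is now at crop (281,428). Working out its angles.

```bash
python3 - <<'E'
from h import *
for p,z in(((320,337),160),((340,383),155),((281,428),151)):
    w=atz("side",np.array(p)/4-.4+[150,80],z)-[622,-189.7,0]
    o=(w[0]+.029*w[1],w[1]-.029*w[0]);print(w,np.hypot(*o),np.arctan2(o[1],-o[0]))
E
```

```text
[-35.34724806   1.89009795 160.        ] 35.41262753273225 0.08241327754576369
[-19.69000147  26.58253681 155.        ] 33.09452750110349 0.9622580230260109
[ 15.56114602  19.79355534 151.        ] 25.188633092971337 2.2660405985121743
```

>>> move_arm([
  [[-0.02,-0.023,0],[0,0,0],0.33],
  [[-0.033,-0.048,0],[0,0,0],0.33],
  [[-0.042,-0.074,0],[0,0,0],0.33],
  [[-0.047,-0.102,0],[0,0,0],0.33],
  [[-0.048,-0.13,0],[0,0,0],0.33],
  [[-0.046,-0.148,0],[0,0,0],0.33],
  [[-0.046,-0.148,0],[0,0,0],0.33],
])

```text
clock: 8.18
position: [481.5, -172.2, 169.0]
tcp_rot: [[1.0, 0.031, -0.002], [0.031, -1.0, -0.003], [-0.002, 0.003, -1.0]]
wrist_force: [-7.3, -13.0, -1.4]
opening: 31.0
grip_force: 6.2
```

```bash
python3 - <<'E'
from h import *
s=ctrl.read_state();w=s['position']-[622,-189.7,0];o=(w[0]+.029*w[1],w[1]-.029*w[0]);print(s['wrist_force'],np.hypot(*o),np.arctan2(o[1],-o[0]))
for a in np.arange(.15,.76,.03):
    print(round(a,2),np.round(140/750*(np.array([-np.cos(a),-np.sin(a)])+[np.cos(.15),np.sin(.15)]),4))
E
```

```text
[ -7.27982068 -13.03943643  -1.42350587] 141.61310067922236 0.1531958890543847
0.15 [0. 0.]
0.18 [ 0.0009 -0.0055]
0.21 [ 0.002 -0.011]
0.24 [ 0.0033 -0.0165]
0.27 [ 0.0047 -0.0219]
0.3 [ 0.0062 -0.0273]
0.33 [ 0.008  -0.0326]
0.36 [ 0.0099 -0.0379]
0.39 [ 0.0119 -0.0431]
0.42 [ 0.0141 -0.0482]
0.45 [ 0.0165 -0.0533]
0.48 [ 0.019  -0.0583]
0.51 [ 0.0217 -0.0632]
0.54 [ 0.0245 -0.0681]
0.57 [ 0.0274 -0.0728]
0.6 [ 0.0305 -0.0775]
0.63 [ 0.0337 -0.0821]
0.66 [ 0.0371 -0.0866]
0.69 [ 0.0406 -0.0909]
0.72 [ 0.0442 -0.0952]
0.75 [ 0.048  -0.0993]
```

>>> move_arm([
  [[0.0,-0.002,0],[0,0,0],0.33],
  [[0.0,-0.004,0],[0,0,0],0.33],
  [[0.0,-0.004,0],[0,0,0],0.33],
])

```text
clock: 8.43
position: [482.5, -169.7, 169.1]
tcp_rot: [[1.0, 0.029, 0.0], [0.029, -1.0, -0.0], [0.0, 0.001, -1.0]]
wrist_force: [-1.5, -0.8, 0.9]
opening: 30.6
grip_force: 0.6
```

>>> move_arm([
  [[0.001,-0.004,0],[0,0,0],0.33],
  [[0.001,-0.007,0],[0,0,0],0.33],
  [[0.002,-0.01,0],[0,0,0],0.33],
])

```text
clock: 8.68
position: [484.0, -162.3, 169.0]
tcp_rot: [[1.0, 0.029, 0.0], [0.029, -1.0, -0.001], [0.0, 0.001, -1.0]]
wrist_force: [-2.5, -3.5, 0.4]
opening: 31.0
grip_force: 2.1
```

>>> move_arm([
  [[0.001,-0.005,0],[0,0,0],0.33],
  [[0.002,-0.01,0],[0,0,0],0.33],
  [[0.004,-0.015,0],[0,0,0],0.33],
])

```text
clock: 8.93
position: [486.2, -151.4, 168.9]
tcp_rot: [[1.0, 0.029, -0.001], [0.029, -1.0, -0.001], [-0.001, 0.001, -1.0]]
wrist_force: [-6.0, -9.0, 0.9]
opening: 31.0
grip_force: 4.7
```

Force is rising (about 11 N); I'll push a few more millimetres.

>>> move_arm([
  [[0.001,-0.003,0],[0,0,0],0.33],
  [[0.001,-0.003,0],[0,0,0],0.33],
])

```text
clock: 9.1
position: [486.9, -149.0, 168.8]
tcp_rot: [[1.0, 0.03, -0.001], [0.03, -1.0, -0.001], [-0.001, 0.001, -1.0]]
wrist_force: [-6.0, -7.9, 0.8]
opening: 30.5
grip_force: 3.9
```

>>> move_arm([
  [[0.001,-0.003,0],[0,0,0],0.33],
  [[0.001,-0.003,0],[0,0,0],0.33],
])

```text
clock: 9.27
position: [487.5, -147.0, 168.8]
tcp_rot: [[1.0, 0.029, -0.002], [0.029, -1.0, -0.002], [-0.002, 0.001, -1.0]]
wrist_force: [-6.7, -9.0, 0.8]
opening: 30.9
grip_force: 4.5
```

>>> move_arm([
  [[0.001,-0.003,0],[0,0,0],0.33],
  [[0.001,-0.003,0],[0,0,0],0.33],
])

```text
clock: 9.43
position: [488.0, -145.0, 168.8]
tcp_rot: [[1.0, 0.029, -0.002], [0.029, -1.0, -0.002], [-0.002, 0.002, -1.0]]
wrist_force: [-7.5, -10.9, 1.7]
opening: 30.7
grip_force: 5.3
```

```bash
python3 - <<'E'
from h import *
cv2.imwrite("pics/p1.png",ctrl.snapshot("side"))
E
```

>>> move_arm([
  [[0.001,-0.003,0],[0,0,0],0.33],
  [[0.002,-0.006,0],[0,0,0],0.33],
  [[0.003,-0.009,0],[0,0,0],0.33],
  [[0.003,-0.009,0],[0,0,0],0.33],
])

```text
clock: 9.82
position: [491.0, -136.9, 168.9]
tcp_rot: [[1.0, 0.029, -0.0], [0.029, -1.0, 0.0], [0.0, -0.0, -1.0]]
wrist_force: [-0.1, -1.1, -1.3]
opening: 30.5
grip_force: 0.5
```

```bash
python3 - <<'E'
from h import *
b=ctrl.snapshot("side");cv2.imwrite("pics/p2.png",b)
f=lambda i:cv2.resize(i[140:210,170:290],(800,466),interpolation=cv2.INTER_CUBIC)[:, :]
g=lambda i:cv2.resize(i[120:190,190:290],(400,280),interpolation=cv2.INTER_CUBIC)
a=cv2.imread("pics/p1.png")
h=lambda i:cv2.resize(i[90:200,180:280],(400,440),interpolation=cv2.INTER_CUBIC)
cv2.imwrite("pics/cmp.png",np.hstack([h(a),h(b)]))
E
```

```text
(no output)
```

View pics/cmp.png

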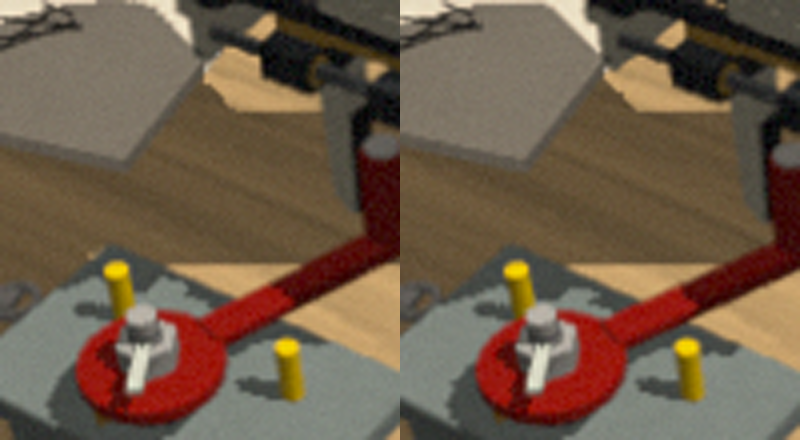

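```bash
python3 - <<'E'
from h import *
def ang(p,z):
    w=atz("side",p,z)-[622,-189.7,0]; o=(w[0]+.029*w[1],w[1]-.029*w[0]);return np.hypot(*o).round(1),np.arctan2(o[1],-o[0]).round(3)
for n,p in(("st2",np.array((281,428))/4-.4+[150,80]),("now",np.array((136,388))/4-.4+[180,90])):
    print(n,[ang(p,z) for z in(145,151,157,160)])
s=ctrl.read_state();print(s['position'],s['wrist_force'])
a,b=[cv2.imread(f"pics/p{i}.png") for i in(1,2)]
# white pointer pixels: centroid/PCA
for i in(cv2.imread("pics/side0.png"),a,b):
    r=i[160:200,195:245].astype(int);m=(r.min(2)>165);y,x=np.nonzero(m);print(m.sum(),x.mean()+195 if len(x) else 0,y.mean()+160 if len(x) else 0)
E
```

```text
st2 [(np.float64(19.0), np.float64(2.251)), (np.float64(25.2), np.float64(2.266)), (np.float64(31.4), np.float64(2.275)), (np.float64(34.5), np.float64(2.279))]
now [(np.float64(18.7), np.float64(2.887)), (np.float64(24.1), np.float64(2.742)), (np.float64(29.8), np.float64(2.652)), (np.float64(32.8), np.float64(2.619))]
[ 491.01248807 -136.9950718   168.88443526] [-0.09578899 -0.53057334 -0.59224596]
27 224.37037037037038 166.33333333333334
48 214.75 178.02083333333334
49 214.48979591836735 177.79591836734693
```

>>> move_arm([
  [[0.001,-0.003,0],[0,0,0],0.33],
  [[0.002,-0.006,0],[0,0,0],0.33],
  [[0.002,-0.006,0],[0,0,0],0.33],
])

```text
clock: 10.12
position: [492.4, -132.7, 168.9]
tcp_rot: [[1.0, 0.029, 0.0], [0.029, -1.0, -0.0], [0.0, 0.0, -1.0]]
wrist_force: [-1.4, -2.9, 0.2]
opening: 30.7
grip_force: 1.5
```

>>> move_arm([
  [[0.001,-0.003,0],[0,0,0],0.33],
  [[0.003,-0.006,0],[0,0,0],0.33],
  [[0.003,-0.006,0],[0,0,0],0.33],
])

```text
clock: 10.37
position: [494.2, -128.4, 168.8]
tcp_rot: [[1.0, 0.029, -0.001], [0.029, -1.0, -0.0], [-0.001, 0.0, -1.0]]
wrist_force: [-2.4, -5.2, -0.4]
opening: 31.4
grip_force: 2.3
```

>>> move_arm([
  [[0.001,-0.003,0],[0,0,0],0.33],
  [[0.003,-0.006,0],[0,0,0],0.33],
  [[0.003,-0.006,0],[0,0,0],0.33],
])

```text
clock: 10.62
position: [496.2, -124.1, 168.8]
tcp_rot: [[1.0, 0.029, -0.001], [0.029, -1.0, -0.001], [-0.001, 0.001, -1.0]]
wrist_force: [-4.3, -6.7, -0.6]
opening: 31.0
grip_force: 3.3
```

```bash
python3 - <<'E'
from h import *
cv2.imwrite("pics/p3.png",ctrl.snapshot("side"))
cv2.imwrite("pics/q3.png",ctrl.snapshot("scene"));cv2.imwrite("pics/w3.png",ctrl.snapshot("wrist"))
for k in("p1","p2","p3"):
    i=cv2.imread(f"pics/{k}.png")
    r=i[170:200,195:245].astype(int);m=(r.min(2)>140)&(r.max(2)-r.min(2)<45);y,x=np.nonzero(m);print(k,m.sum(),x.mean()+195,y.mean()+170)
a=cv2.imread("pics/p1.png")[165:195,203:223].astype(float)
for k in("p2","p3"):
    b=cv2.imread(f"pics/{k}.png")[165:195,203:223].astype(float);print(k,np.abs(b-a).mean(2).max(),cv2.phaseCorrelate(a.mean(2),b.mean(2)))
s=ctrl.read_state();print(s['position'],s['wrist_force'])
E
```

```text
p1 79 215.84810126582278 178.46835443037975
p2 79 215.74683544303798 178.67088607594937
p3 78 215.84615384615384 178.42307692307693
p2 19.666666666666668 ((-0.1603429047897471, -0.12126191118849228), 1.0394421975857318)
p3 63.666666666666664 ((-0.07982206756610744, -0.06821772832792128), 0.964507463167732)
[ 496.1398142  -124.13613283  168.80973679] [-4.0903812  -6.40618353 -0.01586911]
```

The pointer has held at about 2.62 rad over the last ~0.15 rad of lever travel, so the screw looks home. I'll finish this stroke gently, then make one more as a check.

>>> move_arm([
  [[0.003,-0.005,0],[0,0,0],0.33],
  [[0.007,-0.01,0],[0,0,0],0.33],
  [[0.01,-0.014,0],[0,0,0],0.33],
  [[0.012,-0.017,0],[0,0,0],0.33],
])

```text
clock: 11.1
position: [504.9, -111.0, 168.8]
tcp_rot: [[1.0, 0.029, -0.001], [0.029, -1.0, -0.0], [-0.001, 0.0, -1.0]]
wrist_force: [-1.0, -2.8, -1.3]
opening: 30.5
grip_force: 1.4
```

>>> move_arm([
  [[0.003,-0.004,0],[0,0,0],0.33],
  [[0.006,-0.008,0],[0,0,0],0.33],
  [[0.006,-0.008,0],[0,0,0],0.33],
])

```text
clock: 11.35
position: [509.4, -104.3, 168.7]
tcp_rot: [[1.0, 0.029, -0.001], [0.029, -1.0, -0.0], [-0.001, 0.0, -1.0]]
wrist_force: [-2.7, -4.0, 0.4]
opening: 30.6
grip_force: 2.2
```

```bash
python3 - <<'E'
from h import *
cv2.imwrite("pics/p4.png",ctrl.snapshot("side"))
for k in("p1","p3","p4"):
    i=cv2.imread(f"pics/{k}.png")
    r=i[170:200,195:245].astype(int);m=(r.min(2)>140)&(r.max(2)-r.min(2)<45);y,x=np.nonzero(m);print(k,m.sum(),x.mean()+195,y.mean()+170)
s=ctrl.read_state();w=s['position']-[622,-189.7,0];o=(w[0]+.029*w[1],w[1]-.029*w[0]);print(s['wrist_force'],np.hypot(*o),np.arctan2(o[1],-o[0]))
E
```

```text
p1 79 215.84810126582278 178.46835443037975
p3 78 215.84615384615384 178.42307692307693
p4 78 215.82051282051282 178.43589743589743
[-1.70099156 -3.94207195  0.63778145] 141.28893919105099 0.6771790947868579
```

>>> move_arm([
  [[-0.012,0.02,0],[0,0,0],0.33],
  [[-0.025,0.045,0],[0,0,0],0.33],
  [[-0.034,0.072,0],[0,0,0],0.33],
  [[-0.039,0.099,0],[0,0,0],0.33],
  [[-0.04,0.127,0],[0,0,0],0.33],
  [[-0.036,0.155,0],[0,0,0],0.33],
  [[-0.029,0.182,0],[0,0,0],0.33],
  [[-0.017,0.207,0],[0,0,0],0.33],
  [[-0.007,0.223,0],[0,0,0],0.33],
  [[-0.001,0.232,0],[0,0,0],0.33],
])

```text
clock: 12.23
position: [514.5, -279.3, 168.7]
tcp_rot: [[1.0, 0.028, 0.001], [0.028, -1.0, 0.001], [0.001, -0.001, -1.0]]
wrist_force: [-0.2, 1.6, 1.2]
opening: 31.0
grip_force: 0.7
```

>>> move_arm([
  [[0.002,0.003,0],[0,0,0],0.33],
  [[0.005,0.006,0],[0,0,0],0.33],
  [[0.005,0.006,0],[0,0,0],0.33],
])

```text
clock: 12.48
position: [517.8, -282.5, 168.8]
tcp_rot: [[1.0, 0.029, 0.0], [0.029, -1.0, 0.0], [0.0, -0.0, -1.0]]
wrist_force: [-0.5, -0.4, -0.4]
opening: 30.7
grip_force: 0.0
```

>>> move_arm([
  [[-0.017,-0.023,0],[0,0,0],0.33],
  [[-0.029,-0.048,0],[0,0,0],0.33],
  [[-0.038,-0.074,0],[0,0,0],0.33],
  [[-0.042,-0.095,0],[0,0,0],0.33],
  [[-0.044,-0.115,0],[0,0,0],0.33],
  [[-0.044,-0.13,0],[0,0,0],0.33],
  [[-0.043,-0.144,0],[0,0,0],0.33],
  [[-0.04,-0.157,0],[0,0,0],0.33],
  [[-0.037,-0.17,0],[0,0,0],0.33],
  [[-0.033,-0.184,0],[0,0,0],0.33],
])

```text
clock: 13.32
position: [488.2, -146.0, 169.0]
tcp_rot: [[1.0, 0.029, -0.001], [0.029, -1.0, -0.002], [-0.001, 0.002, -1.0]]
wrist_force: [-9.2, -15.0, 2.0]
opening: 31.0
grip_force: 7.3
```

>>> move_arm([
  [[0.005,-0.013,0],[0,0,0],0.33],
  [[0.012,-0.026,0],[0,0,0],0.33],
  [[0.021,-0.042,0],[0,0,0],0.33],
  [[0.028,-0.051,0],[0,0,0],0.33],
  [[0.03,-0.054,0],[0,0,0],0.33],
  [[0.03,-0.054,0],[0,0,0],0.33],
])

```text
clock: 13.82
position: [510.1, -104.1, 168.9]
tcp_rot: [[1.0, 0.03, -0.0], [0.03, -1.0, -0.001], [-0.0, 0.001, -1.0]]
wrist_force: [-2.7, -4.3, -0.4]
opening: 30.8
grip_force: 2.3
```

```bash
python3 - <<'E'
from h import *
cv2.imwrite("pics/p5.png",ctrl.snapshot("side"))
for k in("p1","p4","p5"):
    i=cv2.imread(f"pics/{k}.png")
    r=i[170:200,195:245].astype(int);m=(r.min(2)>140)&(r.max(2)-r.min(2)<45);y,x=np.nonzero(m);print(k,m.sum(),x.mean()+195,y.mean()+170)
s=ctrl.read_state();w=s['position']-[622,-189.7,0];o=(w[0]+.029*w[1],w[1]-.029*w[0]);print(s['wrist_force'],np.hypot(*o),np.arctan2(o[1],-o[0]))
E
```

```text
p1 79 215.84810126582278 178.46835443037975
p4 78 215.82051282051282 178.43589743589743
p5 77 215.85714285714286 178.4935064935065
[-3.04978789 -4.85393894  0.32983244] 140.92601352716844 0.6809230956739001
```

The pointer stayed put through a full extra stroke at 15+ N, so the screw is home. Opening and withdrawing upward.

>>> move_arm([
  [[0,0.004,0],[0,0,0],0.5],
  [[0,0.004,0],[0,0,0],0.5],
  [[0,0.004,0],[0,0,0],0.5],
  [[0,0.004,-0.03],[0,0,0],0.5],
  [[0,0.004,-0.07],[0,0,0],0.5],
  [[0,0.004,-0.11],[0,0,0],0.5],
  [[-0.03,0.004,-0.14],[0,0,0],0.5],
  [[-0.08,0.004,-0.15],[0,0,0],0.5],
  [[-0.13,0.004,-0.15],[0,0,0],0.5],
  [[-0.13,0.004,-0.15],[0,0,0],0.5],
])

```text
clock: 14.7
position: [408.4, -109.7, 281.6]
tcp_rot: [[1.0, 0.029, -0.001], [0.029, -1.0, 0.0], [-0.001, -0.0, -1.0]]
wrist_force: [1.2, -1.1, 0.5]
opening: 46.6
grip_force: 0.0
```

```bash
python3 - <<'E'
from h import *
b=ctrl.snapshot("side");c=ctrl.snapshot("scene")
cv2.imwrite("pics/fin.png",np.hstack([cv2.resize(b[90:240,150:310],(400,375),interpolation=cv2.INTER_CUBIC),cv2.resize(c[150:300,160:320],(400,375),interpolation=cv2.INTER_CUBIC)]))
s=ctrl.read_state();print(s['position'],s['wrist_force'])
E
```

```text
[ 412.47744507 -110.36257967  281.99803184] [0.80567785 0.38870571 0.65518984]
```

View pics/fin.png

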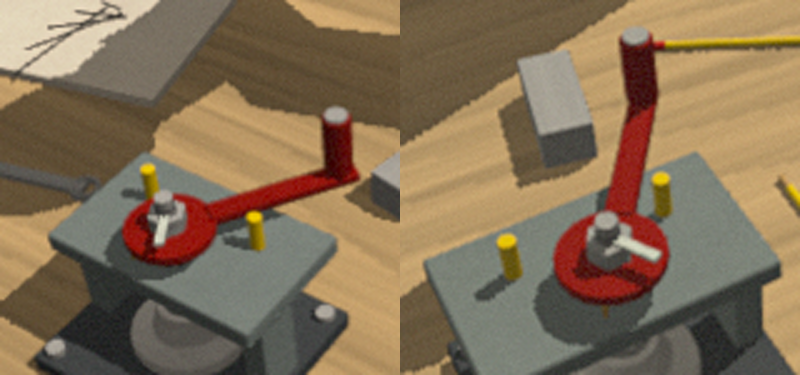

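The gripper is clear and the lever is free. The pointer tip is at side crop (160,242) and scene crop (658,253). Checking its angle.

```bash
python3 - <<'E'
from h import *
p=np.array((258,253))/2.5-.3+[160,150];q=np.array((160,242))/2.5-.3+[150,90]
t=tri(p,q);w=t-[622,-189.7,0];o=(w[0]+.029*w[1],w[1]-.029*w[0]);print(t,np.hypot(*o),np.arctan2(o[1],-o[0]))
for g in ((236,37),):
    w=atz("scene",np.array(g)/2.5-.3+[160,150],203)-[622,-189.7,0];o=(w[0]+.029*w[1],w[1]-.029*w[0]);print(np.hypot(*o),np.arctan2(o[1],-o[0]))
E
```

```text
[ 650.87722087 -170.48007616  163.06371467] 34.703189079801646 2.58333885288822
140.40348241627066 0.5798386701406744
```

```bash
python3 -c "
from cell import ctrl
print(ctrl.job_done())"
```

```text
the job is handed in; nothing more can be done
None
```

The red clamp is tightened fully down and released: its pointer measured about 2.58 rad (2.6 is home), a further full stroke did not move it, and the blue clamp was not touched; the job was handed in at about 15 s.

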